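# Draw the pocketed parts carrier up to the loading stop

### The arm

A 6-joint arm with a two-finger parallel gripper is mounted at the origin on the work surface. World frame = base frame: x ahead of the robot, y to its left, z up, the work surface at z = 0. Lengths are in m, angles in degrees, forces in N, time in s.
With the tool pointing down it reaches from about 0.325 to 1 m from the base axis. Payload 5.1 kg.
Tool frame: the origin (TCP) lies at the very end of the fingers, on their centre line; the grasp point (between the pads) lies 19 mm behind it; z points along the fingers, y is the direction in which the jaws open and shut (so a half turn about z gives the same grasp; the last joint's range is limited). The gripper opens to 85 mm and grips with 20 to 120 N. Pads are 22 mm wide; open, the fingers measure 114 mm over their backs; the gripper's body (76 mm by 85 mm) begins 54 mm behind the grasp point. The pads swing forward as they close: fully open they stand 13 mm farther back than shut.
Start: joints at [63.22, 7.093, 94.555, -0, 78.352, -4.733], TCP at [0.244, 0.602, 0.231] pointing down, gripper open.
Joint ranges: [-149.61, 149.61], [-58.7, 133.49], [1.44, 155.28], [-77.14, 257.14], [18.33, 153.61], [-166.67, 166.67]. Speed limits (degrees/s): [147.25, 147.25, 180, 180, 180, 180].

### API

Orientations are given as [roll, pitch, yaw] about the fixed x, y, z axes, in that order (R = Rz(yaw) Ry(pitch) Rx(roll)).
In Python, from cell import * gives the robot as it stands.
- The arm moves only by the shell command python3 -m creep 'ROWS' [FORCE]. ROWS is text: rows parted by semicolons, each of 5 numbers parted by spaces: the shift along the tool's x, y, z in m, then the turn about the tool's z in degrees, then the opening in per cent of the stroke, from 0 (shut) to 100 (fully open). A call has 1 to 5 rows; each row shifts and turns the pose as measured when the row begins, along the tool's axes as they then stand; what a row does not reach is not made up. A row lasts 1/12 s, in which the tool goes at most 41.7 mm and 7.16 degrees, less where a joint would pass 70% of its speed; a pose out of reach is approached as far as the arm can. A call with a gripper value outside its range is refused whole. The fingers move at their own pace and stop on an object; FORCE is the grip in N (left out, the last holds). Time passes only in rows, so rows that do not move let the fingers close. It gives the time, the measured TCP pose, the force and the opening at its end, in the units of the state.
- get_obs(): the state, without advancing time (a new reading comes with each control period).
- get_image(name): name is "scene" or "side" or "wrist"; returns a dict with "pixels" (420x560x3 uint8, blue, green, red), "fx", "fy", "cx", "cy" (pixels), "rvec" (rotation vector, rad) and "tvec" (3), from world to camera coordinates, as OpenCV has them. Camera axes: x right, y down, z forward; pixel columns grow to the right and rows downward; lengths in m; the calibration is good to about 2 mm. A picture is of the moment at which its call begins. There is no depth.
- sign_off(): hands the job in, once; it reports no verdict.
The state is a dict: "time": time; "joint_positions": joint angles; "qvel": joint speeds; "joint_torque": joint torques, N m; "ee_pos": TCP position; "eef_rot": TCP orientation; "ft_force": force on the tool from outside, world axes, zero at the start; "wrist_torque": the same for the moment, N m; "grip_width": finger opening in m.
Only numpy, scipy, OpenCV 4.12 (cv2) and the standard library are available. Lean on these libraries where they do the work, as an engineer would, in place of code of your own. Each camera call takes 0.05 s, during which the arm holds its last target.

### The job

On the bench stand two aluminium trays of the same size, and a wooden one. Take the aluminium one divided into pockets: hook a fingertip behind its far lip and drag it along the bench towards you until its near rim rests squarely against the long steel stop bar. Keep it on the bench all the way, leave the undivided aluminium one where it stands, and let go.

Things in the scene. Friction and masses are not known exactly. Their poses are not given: they have to be found in the camera images.
- carrier: Aluminium tray with dividers making 2 x 3 pockets, two loose brass housings in it; 110 (its x) x 130 (y) x 30 mm high, 0.5 kg, slides freely. A rim 10 mm wide, 18 to 30 mm above the bench, overhangs its walls. Origin: centre of underside; x points to its far lip, roughly away from the robot (within 10 degrees); near rim face at x = -55 mm. Stands left, middle or right; bench clear 70 mm behind it.
- carrier_lip: The far lip of the pocketed tray, the part to hook: a straight rim fixed to the tray, 130 mm long (its y), 10 mm wide (its x), 12 mm deep. Origin: centre of the lip's underside, 18 mm above the bench; outer (far) face at x = +5 mm, top at z = +12 mm. Axes as the tray's.
- stop: Steel stop bar fixed to the bench between trays and robot, 560 mm long (its y), 20 mm thick (its x), 40 mm high. Origin: centre of underside; x points away from the robot, square to its far face at x = +10 mm. A tray square against it has its origin at x = +65 mm in the bar's axes. The bench between the trays and the bar is clear.
- plain_tray: The tray to leave alone: same outside size, rim and material as the pocketed one but undivided inside, one dark steel collar in it. Stands in the same row, 0.18 or 0.36 m to the left or right of the other; a wooden tray stands in the third place. Origin: centre of underside; axes as the other's.
There are look-alikes about, which are no part of the job. Leave any pink look-alike of the carrier alone.

How it is judged:
By the outcome, as a careful person would: the job done as asked, in the order asked, and still so for the second after the job is handed in, with the robot touching nothing.
It also fails if it takes over 32 s, if anything falls off the work surface, if the arm or the gripper's body presses on something with over 40 N, if the wrist force passes 120 N, or if a joint passes its speed limit or range.

## Working session

There is one attempt and no reset: what is moved stays moved. The work goes in short steps, Python scripts to look and compute and a shell command to move; the robot and the scene stay as the last step left them, time stands still between calls to the robot, and variables do not carry over. Pictures are saved under pics/ and viewed, and the job is handed in when it is done.

```bash
mkdir -p pics; ls
python3 - <<'E'
from cell import *
import cv2,numpy as np
o=get_obs();print(o)
for n in("scene","side","wrist"):
    d=get_image(n);cv2.imwrite(f"pics/{n}0.png",d["pixels"]);np.savez(f"{n}0.npz",**d)
    R=cv2.Rodrigues(np.array(d["rvec"]))[0];print(n,d["fx"],-R.T@np.array(d["tvec"]).ravel(),R[2])
E
```

```text
pics
{'time': 0.0, 'joint_positions': array([ 6.32208291e+01,  7.13280632e+00,  9.46336930e+01, -1.78419124e-03,
        7.83528077e+01, -4.73250996e+00]), 'qvel': array([-0.00454371,  0.09135059, -0.07099008, -0.02189246,  0.06725057,
       -0.1568083 ]), 'joint_torque': array([ 2.77285553e-04, -4.23589325e+01, -3.65461743e+01, -2.35878761e-04,
        6.68854831e-03,  2.95605639e-05]), 'ee_pos': array([0.24374102, 0.60190765, 0.23006483]), 'eef_rot': array([-1.79880956e+02, -8.10255880e-03,  1.57953693e+02]), 'ft_force': array([ 0.22551031, -0.27453534,  0.31481579]), 'wrist_torque': array([-0.03414305,  0.00704919,  0.03362243]), 'grip_width': 0.08553252259893579}
scene 380.7488515641963 [0.85064921 0.34109693 0.59963221] [-0.51964023 -0.47336583 -0.71126565]
side 418.58456454709795 [0.33624108 0.53612031 0.58551091] [ 0.18799923 -0.69996424 -0.68898937]
wrist 312.6188262701066 [0.16561678 0.63365149 0.37256164] [ 0.300501   -0.12439591 -0.94563461]
```

View pics/scene0.png

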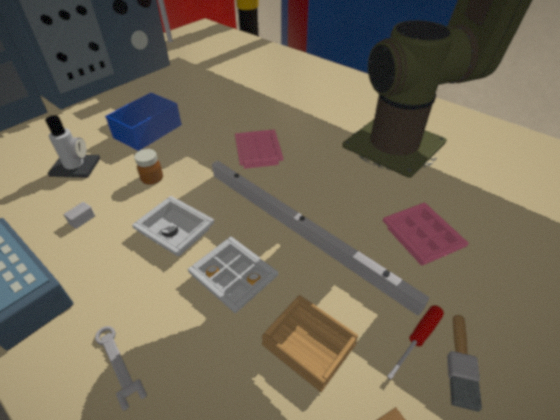

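View pics/side0.png

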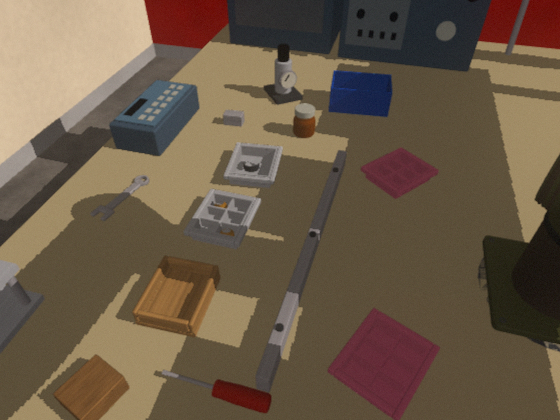

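View pics/wrist0.png

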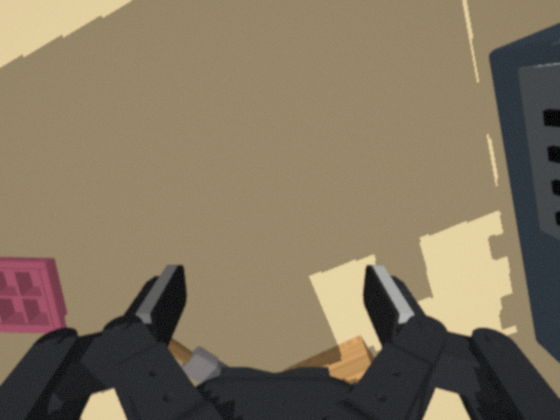

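The pocketed tray is the middle one (scene ~233,272; side ~225,217). The plain tray is to its right at scene ~174,225 and the wooden one to its left at scene ~310,340. The bar runs from scene (215,168) to (425,302). I'll enlarge to get the corners.

Run:
```python
import cv2,numpy as np
a=np.load("scene0.npz")["pixels"];b=np.load("side0.npz")["pixels"]
f=lambda im,x,y,w,h,s:cv2.resize(im[y:y+h,x:x+w],None,fx=s,fy=s,interpolation=cv2.INTER_CUBIC)
cv2.imwrite("pics/sc1.png",f(a,180,225,110,90,7))
cv2.imwrite("pics/si1.png",f(b,175,180,100,75,8))
cv2.imwrite("pics/sc2.png",f(a,200,150,240,170,3.3))
cv2.imwrite("pics/si2.png",f(b,240,140,130,260,2.3))
```

```text
(no output)
```

View pics/sc1.png

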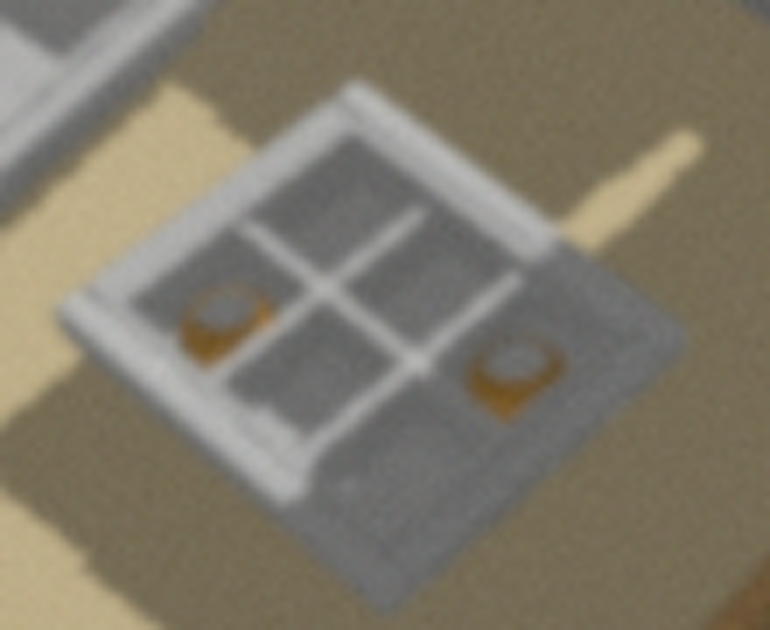

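View pics/si1.png

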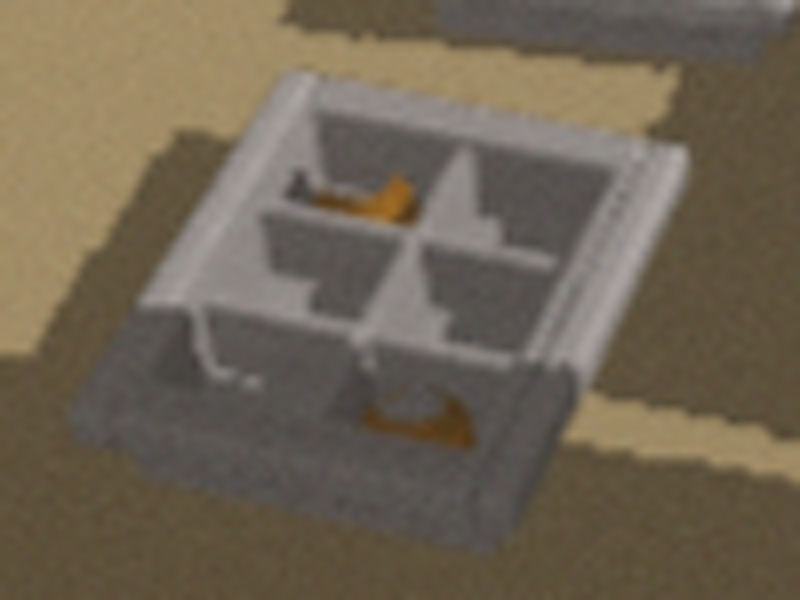

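View pics/sc2.png

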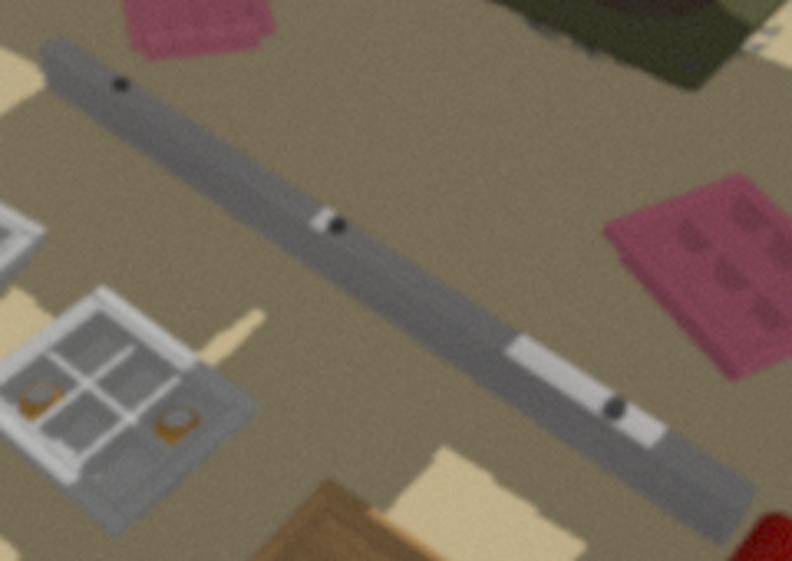

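View pics/si2.png

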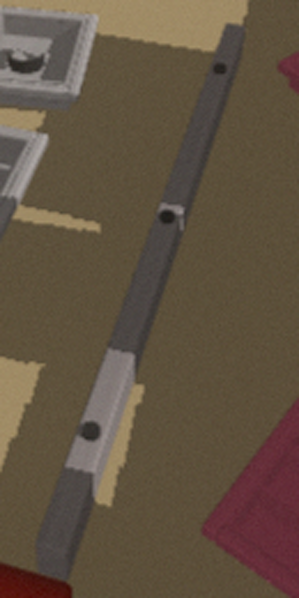

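```bash
cat > h.py <<'E'
import cv2,numpy as np
def ray(d,uv,z):
    R=cv2.Rodrigues(np.array(d["rvec"]))[0];t=np.array(d["tvec"]).ravel();C=-R.T@t
    uv=np.atleast_2d(uv).astype(float)
    v=np.c_[(uv[:,0]-d["cx"])/d["fx"],(uv[:,1]-d["cy"])/d["fy"],np.ones(len(uv))]@R
    return (C+v*((z-C[2])/v[:,2])[:,None])[:,:2]
def mask(im):
    f=im.astype(int);b,g,r=f[...,0],f[...,1],f[...,2]
    return ((np.abs(r-b)<0.16*r+2)&(r>70)).astype(np.uint8)*255
def blobs(d,amin=300,thr=None):
    m=mask(cv2.medianBlur(d["pixels"],3));m=cv2.morphologyEx(m,cv2.MORPH_CLOSE,np.ones((5,5)))
    c,_=cv2.findContours(m,cv2.RETR_EXTERNAL,cv2.CHAIN_APPROX_NONE)
    return m,[x for x in c if cv2.contourArea(x)>amin]
E
python3 - <<'E'
from h import *
for n in("scene","side"):
    d=dict(np.load(n+"0.npz"));m,c=blobs(d);cv2.imwrite(f"pics/m_{n}.png",m)
    for x in c: 
        r=cv2.minAreaRect(x);print(n,np.round(r[0]),np.round(r[1]),cv2.contourArea(x))
im=np.load("side0.npz")["pixels"]
print(im[215,225],im[240,220],im[270,250],im[188,250],im[250,305],im[330,285],im[370,262])
E
```

```text
scene [463. 375.] [50. 31.] 740.0
scene [120. 366.] [85. 29.] 1213.0
scene [232. 272.] [71. 60.] 3628.5
scene [ 14. 260.] [56. 11.] 373.5
scene [ 79. 214.] [19. 27.] 452.5
scene [173. 223.] [67. 52.] 2680.5
scene [319. 235.] [256.  22.] 4601.0
scene [ 74. 147.] [41. 48.] 918.5
scene [147. 122.] [68. 70.] 3237.5
side [ 22. 304.] [87. 43.] 1863.0
side [222. 216.] [57. 65.] 2873.5
side [121. 198.] [14. 67.] 424.5
side [302. 270.] [ 17. 252.] 2764.5
side [253. 164.] [54. 44.] 1948.0
side [285.  76.] [21. 35.] 379.0
side [ 95. 127.] [ 60. 259.] 5257.5
[134 135 141] [82 84 89] [58 81 93] [ 92 124 142] [66 69 76] [136 139 147] [67 72 77]
```

```bash
python3 -c "
import cv2,numpy as np
cv2.imwrite('pics/mm.png',cv2.resize(np.vstack([cv2.imread('pics/m_scene.png'),cv2.imread('pics/m_side.png')]),None,fx=.7,fy=.7))"
```

```text
(no output)
```

View pics/mm.png

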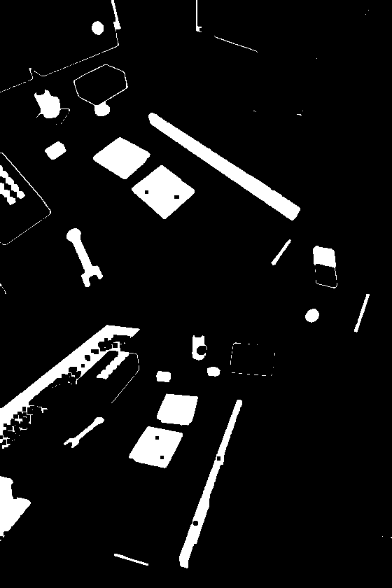

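```bash
cat >> h.py <<'E'
def quad(c):
    h=cv2.convexHull(c)
    p=h
    for e in np.arange(1,30,.5):
        p=cv2.approxPolyDP(h,e,True)
        if len(p)<=4:break
    return p[:,0].astype(float)
def edges(d,c,z):
    q=quad(c);P=c[:,0].astype(float);out=[]
    for i in range(len(q)):
        a,b=q[i],q[(i+1)%len(q)];L=np.linalg.norm(b-a);t=(b-a)/L;n=np.array([-t[1],t[0]])
        s=(P-a)@t;k=(np.abs((P-a)@n)<2.5)&(s>.12*L)&(s<.88*L)
        ctr=P.mean(0);
        W=ray(d,P[k],z)
        vx,vy,x,y=cv2.fitLine(W.astype(np.float32),cv2.DIST_HUBER,0,.01,.01).ravel()
        out.append((np.array([x,y]),np.degrees(np.arctan2(vy,vx))%180,ray(d,[a],z)[0],ray(d,[b],z)[0],k.sum()))
    return out
E
cat > m.py <<'E'
from h import *
import sys
def near(c,p):return min(c,key=lambda x:np.linalg.norm(np.array(cv2.minAreaRect(x)[0])-p))
def run(tag,pts):
  for n,ps in pts.items():
    d=dict(np.load(f"{n}{tag}.npz"));_,c=blobs(d)
    for lab,p,zs in ps:
        for z in zs:
            for e in edges(d,near(c,p),z): print(n,lab,"z",z,"mid",e[0].round(4),"ang %.2f"%e[1],"corner",e[2].round(4),e[3].round(4),e[4])
if __name__=="__main__":
    run("0",{"scene":[("car",(232,272),[.03]),("plain",(173,223),[.03]),("bar",(319,235),[.04,0])],"side":[("car",(222,216),[.03]),("plain",(253,164),[.03]),("bar",(302,270),[.04,0])]})
E
python3 m.py
```

```text
scene car z 0.03 mid [ 0.5379 -0.0031] ang 87.30 corner [ 0.5392 -0.0697] [0.54   0.0595] 38
scene car z 0.03 mid [0.5948 0.0649] ang 179.45 corner [0.54   0.0595] [0.649 0.064] 28
scene car z 0.03 mid [0.6506 0.0017] ang 88.87 corner [0.649 0.064] [ 0.6485 -0.0636] 37
scene car z 0.03 mid [ 0.5962 -0.0688] ang 0.15 corner [ 0.6485 -0.0636] [ 0.5392 -0.0697] 32
scene plain z 0.03 mid [ 0.5339 -0.1903] ang 96.98 corner [ 0.5442 -0.2552] [ 0.5292 -0.1257] 34
scene plain z 0.03 mid [ 0.5865 -0.1111] ang 8.06 corner [ 0.5292 -0.1257] [ 0.6346 -0.1048] 29
scene plain z 0.03 mid [ 0.6461 -0.1662] ang 96.68 corner [ 0.6346 -0.1048] [ 0.6524 -0.236 ] 35
scene plain z 0.03 mid [ 0.6017 -0.2501] ang 6.41 corner [ 0.6524 -0.236 ] [ 0.5442 -0.2552] 24
scene bar z 0.04 mid [0.411  0.1912] ang 88.88 corner [ 0.4133 -0.2611] [0.4165 0.2929] 37
scene bar z 0.04 mid [0.4297 0.2955] ang 4.46 corner [0.4165 0.2929] [0.4434 0.2972] 9
scene bar z 0.04 mid [0.4499 0.0362] ang 88.28 corner [0.4434 0.2972] [ 0.4465 -0.0981] 38
scene bar z 0.04 mid [ 0.4434 -0.1303] ang 87.65 corner [ 0.4465 -0.0981] [ 0.413
[... 1113 characters left out ...]
ide bar z 0.04 mid [0.4055 0.1199] ang 88.82 corner [ 0.4002 -0.2668] [0.4105 0.305 ] 173
side bar z 0.04 mid [0.4163 0.3063] ang 174.54 corner [0.4105 0.305 ] [0.4223 0.3068] 6
side bar z 0.04 mid [0.4287 0.2976] ang 113.16 corner [0.4223 0.3068] [0.4323 0.2838] 14
side bar z 0.04 mid [0.4255 0.1299] ang 87.58 corner [0.4323 0.2838] [ 0.4002 -0.2668] 114
side bar z 0 mid [0.4105 0.0893] ang 88.82 corner [ 0.4049 -0.3257] [0.416 0.288] 173
side bar z 0 mid [0.4222 0.2895] ang 174.54 corner [0.416 0.288] [0.4287 0.29  ] 6
side bar z 0 mid [0.4355 0.2801] ang 113.16 corner [0.4287 0.29  ] [0.4394 0.2653] 14
side bar z 0 mid [0.4321 0.1001] ang 87.58 corner [0.4394 0.2653] [ 0.4049 -0.3257] 114
```

The edges agree with the given sizes (110 × 130):
- **Pocketed tray:** centre about (0.592, -0.004), yaw about -1°. The far lip's outer face is at x ≈ 0.647.
- **Bar:** far face at x ≈ 0.429, which leaves about 108 mm to drag.

I'll turn and close the gripper first, then travel.

```bash
python3 -m creep '0 0 0 -7 0;0 0 0 -7 0;0 0 0 -7 0' 40; python3 -c "
from cell import *;import numpy as np
o=get_obs();y=np.radians(o['eef_rot'][2]);d=np.array([.683,-.004])-o['ee_pos'][:2];print(o['time'],o['ee_pos'],o['eef_rot'],d[0]*np.cos(y)+d[1]*np.sin(y),d[0]*np.sin(y)-d[1]*np.cos(y))"
```

```text
time: 0.4
ee_pos: [0.2435, 0.6013, 0.2286]
eef_rot: [-179.8, -0.1, 179.6]
ft_force: [0.6, 0.3, -0.4]
grip_width: 0.0515
0.4 [0.24345933 0.601343   0.22859581] [-1.79776906e+02 -1.12095374e-01  1.79575030e+02] -0.4440184378315482 -0.6020662515552524
```

```bash
python3 -m creep '-0.022 -0.03 0 0 0;-0.022 -0.03 0 0 0;-0.022 -0.03 0 0 0;-0.022 -0.03 0 0 0;-0.022 -0.03 0 0 0'
```

```text
time: 0.82
ee_pos: [0.3515, 0.4503, 0.2257]
eef_rot: [-179.7, -0.3, -179.4]
ft_force: [0.3, 0.4, 0.1]
grip_width: 0.0002
```

```bash
python3 -m creep '-0.022 -0.03 0 0 0;-0.022 -0.03 0 0 0;-0.022 -0.03 0 0 0;-0.022 -0.03 0 0 0;-0.022 -0.03 0 0 0'
```

```text
time: 1.23
ee_pos: [0.4657, 0.2929, 0.2244]
eef_rot: [-179.6, -0.4, -179.3]
ft_force: [1.2, 0.3, -0.4]
grip_width: -0.0001
```

```bash
python3 -m creep '-0.022 -0.03 0 0.5 0;-0.022 -0.03 0 0.5 0;-0.022 -0.03 0 0.5 0;-0.022 -0.03 0 0.5 0;-0.022 -0.03 0 0.5 0'; python3 -m creep '-0.022 -0.03 0 0 0;-0.022 -0.03 0 0 0;-0.022 -0.03 0 0 0;-0.015 -0.02 0 0 0;0 0 0 0 0'
```

```text
time: 1.65
ee_pos: [0.5778, 0.1333, 0.2233]
eef_rot: [-179.6, -0.4, 178.0]
ft_force: [-0.0, 0.1, 0.1]
grip_width: -0.0001
time: 2.07
ee_pos: [0.6595, 0.0077, 0.2209]
eef_rot: [-179.5, -0.5, 177.6]
ft_force: [-0.4, -0.5, -0.2]
grip_width: 0.0001
```

```bash
python3 -m creep '-0.024 -0.011 0.03 -1.5 0;0 0 0.03 0 0;0 0 0 0 0;0 0 0 0 0'
python3 - <<'E'
from cell import *
import cv2,numpy as np
for n in("scene","side","wrist"):
    d=get_image(n);cv2.imwrite(f"pics/{n}1.png",d["pixels"]);np.savez(f"{n}1.npz",**d)
E
```

```text
time: 2.4
ee_pos: [0.6836, -0.0063, 0.1611]
eef_rot: [-179.6, -0.5, 179.0]
ft_force: [0.0, -0.2, 0.1]
grip_width: -0.0
```

View pics/wrist1.png

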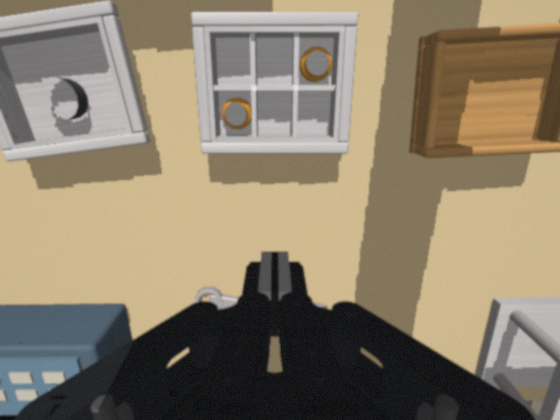

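View pics/side1.png

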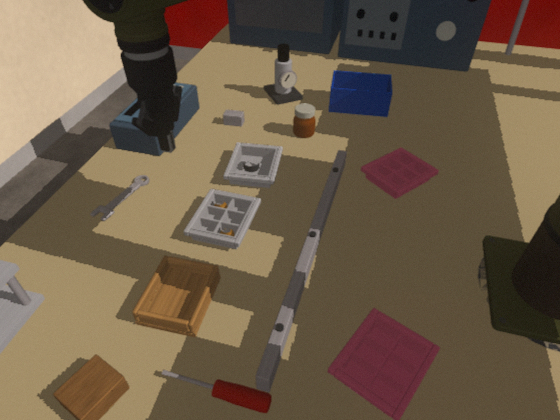

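The wrist view shows the pocketed tray centred at column ~275, level with the fingers at column 274. Its far lip spans (203,150) to (348,150), parallel to the tool. I'll cross-check the lip position with rays.

Run:
```python
from h import *
d=dict(np.load("wrist1.npz"))
cv2.imwrite("pics/w1c.png",cv2.resize(d["pixels"][0:165,185:365],None,fx=4,fy=3.6,interpolation=cv2.INTER_CUBIC))
for z in(.018,.03):print(z,ray(d,[(203,142),(348,142),(203,153),(348,153),(193,14),(357,13)],z).round(4).tolist())
```

```text
0.018 [[0.6368, -0.0712], [0.6389, 0.0604], [0.6468, -0.0721], [0.6489, 0.061], [0.5347, -0.0701], [0.5365, 0.0617]]
0.03 [[0.6353, -0.0684], [0.6373, 0.0578], [0.6449, -0.0692], [0.6468, 0.0583], [0.5375, -0.0673], [0.5391, 0.059]]
```

View pics/w1c.png

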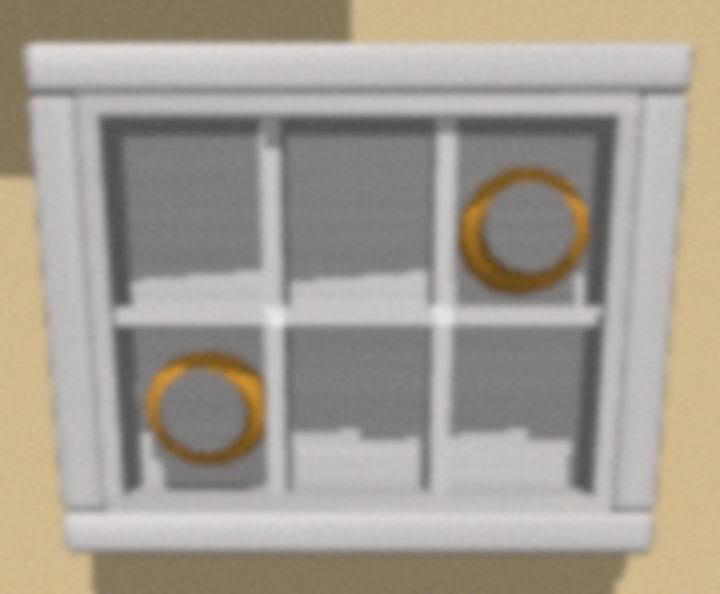

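Confirmed: the lip's far face is at x ≈ 0.647 and the tray's yaw is about -0.9°. Descending behind it.

```bash
python3 -m creep '0 0 0.035 0 0;0 0 0.035 0 0;0 0 0.03 0 0;0 0 0.02 0 0;0 0 0 0 0'
```

```text
time: 2.97
ee_pos: [0.6921, -0.0038, 0.0557]
eef_rot: [-179.5, 1.2, 179.3]
ft_force: [-0.7, 0.4, -1.0]
grip_width: 0.0
```

```bash
python3 -m creep '0.004 0 0.016 0 0;0.003 0 0.016 0 0;0 0 0.01 0 0;0 0 0 0 0'
```

```text
time: 3.3
ee_pos: [0.6911, -0.0023, 0.0228]
eef_rot: [-179.5, 1.9, 179.4]
ft_force: [-0.3, 0.8, -1.1]
grip_width: -0.0002
```

```bash
python3 -m creep '0.004 0.001 0.009 0 0;0.004 0.001 0.005 0 0;0 0 0 0 0'
```

```text
time: 3.55
ee_pos: [0.6868, 0.0001, 0.0134]
eef_rot: [-179.4, 2.4, 179.5]
ft_force: [-0.3, 0.1, -1.4]
grip_width: 0.0003
```

```bash
python3 -m creep '0.007 -0.003 0.003 0 0;0.005 -0.002 0.002 0 0;0 0 0 0 0'
```

```text
time: 3.8
ee_pos: [0.675, -0.0051, 0.0095]
eef_rot: [-179.4, 2.6, 179.5]
ft_force: [0.4, 0.1, -0.7]
grip_width: 0.0001
```

```bash
python3 -m creep '0.005 0 0 0.3 0;0.005 0 0 0 0;0.004 0 0 0 0;0.004 0 0 0 0;0 0 0 0 0'
python3 - <<'E'
from cell import *
import cv2,numpy as np
for n in("scene","side"):
    d=get_image(n);cv2.imwrite(f"pics/{n}2.png",d["pixels"])
    np.savez(f"{n}2.npz",**d)
a=cv2.imread("pics/scene2.png")[200:320,160:320];b=cv2.imread("pics/side2.png")[130:250,120:280]
cv2.imwrite("pics/c2.png",cv2.resize(np.hstack([a,b]),(800,300)))
E
```

```text
time: 4.22
ee_pos: [0.6561, -0.0055, 0.0097]
eef_rot: [-179.4, 2.8, 179.1]
ft_force: [0.5, 0.1, -0.4]
grip_width: 0.0002
```

View pics/c2.png

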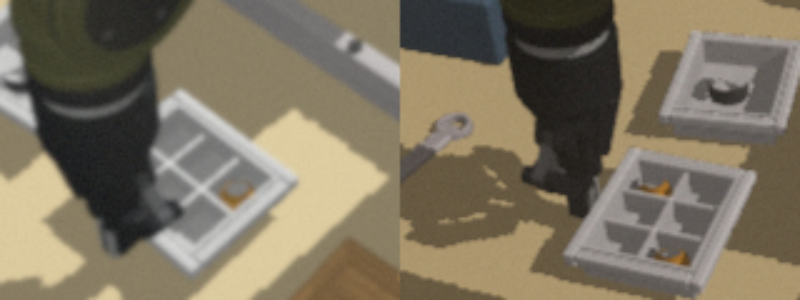

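The finger is just behind the far lip, touching or nearly so. Starting a gentle drag.

```bash
python3 -m creep '0.005 0 0 0 0;0.005 0 0 0 0;0.006 0 0 0 0;0.006 0 0 0 0;0.006 0 0 0 0'
```

```text
time: 4.73
ee_pos: [0.6307, -0.0052, 0.0102]
eef_rot: [-179.4, 3.3, 179.1]
ft_force: [3.2, -0.8, 0.1]
grip_width: 0.0001
```

```bash
python3 -m creep '0.006 0 0 0 0;0.006 0 0 0 0;0.006 0 0 0 0;0.006 0 0 0 0;0.006 0 0 0 0'
python3 - <<'E'
from cell import *
import cv2,numpy as np
for n in("scene","side"):
    d=get_image(n);cv2.imwrite(f"pics/{n}3.png",d["pixels"])
    np.savez(f"{n}3.npz",**d)
a=cv2.imread("pics/scene3.png")[200:320,160:320];b=cv2.imread("pics/side3.png")[130:250,150:310]
cv2.imwrite("pics/c3.png",cv2.resize(np.hstack([a,b]),(800,300)))
E
```

```text
time: 5.15
ee_pos: [0.5994, -0.0048, 0.0102]
eef_rot: [-179.4, 3.6, 179.1]
ft_force: [3.3, -0.1, 0.3]
grip_width: 0.0
```

View pics/c3.png

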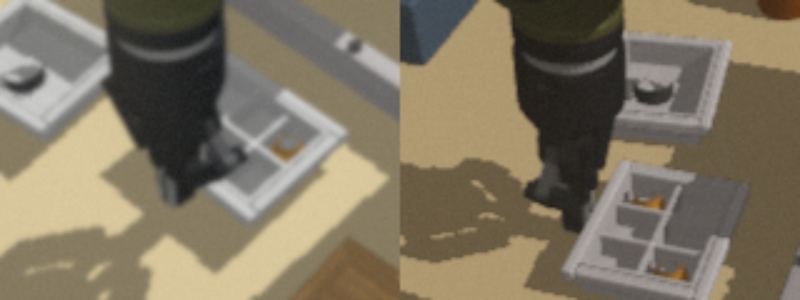

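The tray is following cleanly, with 3 N of pull. Continuing.

```bash
python3 -m creep '0.006 0 0 0 0;0.006 0 0 0 0;0.006 0 0 0 0;0.006 0 0 0 0;0.004 0 0 0 0'
```

```text
time: 5.67
ee_pos: [0.5712, -0.0046, 0.0099]
eef_rot: [-179.4, 3.8, 179.1]
ft_force: [3.7, 0.0, 1.7]
grip_width: 0.0001
```

```bash
python3 -m creep '0.003 0 0 0 0;0.003 0 0 0 0;0.003 0 0 0 0'
```

```text
time: 5.92
ee_pos: [0.5616, -0.0044, 0.0099]
eef_rot: [-179.4, 3.9, 179.1]
ft_force: [4.9, -0.3, 1.5]
grip_width: 0.0002
```

```bash
python3 -m creep '0.003 0 0 0 0;0.002 0 0 0 0'
python3 - <<'E'
from cell import *
import cv2,numpy as np
for n in("scene","side"):
    d=get_image(n);cv2.imwrite(f"pics/{n}4.png",d["pixels"])
    np.savez(f"{n}4.npz",**d)
a=cv2.imread("pics/scene4.png")[180:300,180:340];b=cv2.imread("pics/side4.png")[150:270,190:350]
cv2.imwrite("pics/c4.png",cv2.resize(np.hstack([a,b]),(800,300)))
E
```

```text
time: 6.08
ee_pos: [0.5565, -0.0044, 0.0099]
eef_rot: [-179.4, 4.0, 179.1]
ft_force: [4.6, -0.1, 1.8]
grip_width: 0.0002
```

View pics/c4.png

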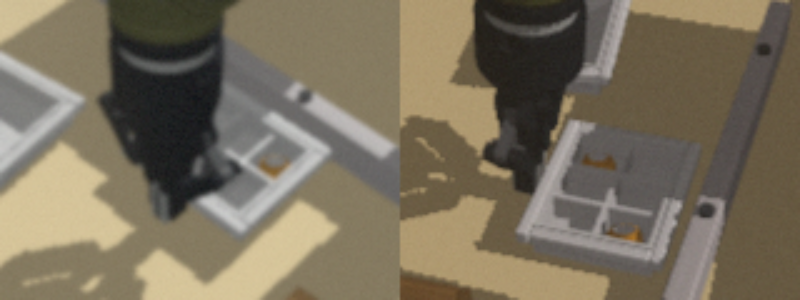

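```bash
python3 -m creep '0.003 0 0 0 0;0.002 0 0 0 0;0.002 0 0 0 0'
```

```text
time: 6.43
ee_pos: [0.5501, -0.0044, 0.0099]
eef_rot: [-179.4, 4.1, 179.1]
ft_force: [4.9, -0.0, 2.4]
grip_width: 0.0001
```

```bash
python3 -m creep '0.002 0 0 0 0;0.002 0 0 0 0'
```

```text
time: 6.6
ee_pos: [0.5465, -0.0044, 0.0099]
eef_rot: [-179.3, 4.2, 179.1]
ft_force: [7.4, -1.3, 1.7]
grip_width: -0.0001
```

```bash
python3 -m creep '0.002 0 0 0 0;0.002 0 0 0 0'
```

```text
time: 6.77
ee_pos: [0.5457, -0.006, 0.0106]
eef_rot: [-179.1, 4.7, 179.2]
ft_force: [9.4, -4.6, -1.3]
grip_width: 0.0001
```

```bash
python3 -m creep '0.003 0 0 0 0;0.003 0 0 0 0'
python3 - <<'E'
from cell import *
import cv2,numpy as np
for n in("scene","side"):
    d=get_image(n);cv2.imwrite(f"pics/{n}5.png",d["pixels"])
    np.savez(f"{n}5.npz",**d)
a=cv2.imread("pics/scene5.png")[180:300,180:340];b=cv2.imread("pics/side5.png")[150:270,190:350]
cv2.imwrite("pics/c5.png",cv2.resize(np.hstack([a,b]),(800,300)))
E
```

```text
time: 6.93
ee_pos: [0.5449, -0.008, 0.0118]
eef_rot: [-178.9, 5.5, 179.3]
ft_force: [14.4, 1.7, -1.8]
grip_width: -0.0
```

View pics/c5.png

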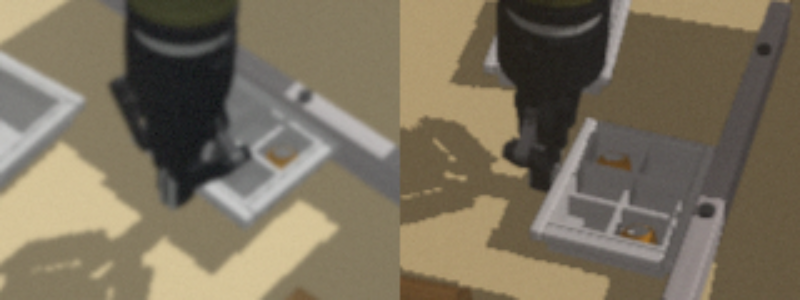

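The near rim is at the bar and the pull has risen to 14 N. I'll back off and check squareness with a clear view.

```bash
python3 -m creep '-0.006 0 0 0 0;-0.01 0 0 0 0;-0.01 0 0 0 0;0 0 -0.03 0 0;0 0 -0.04 0 0'
```

```text
time: 7.45
ee_pos: [0.5524, -0.0057, 0.0691]
eef_rot: [-179.1, 3.1, 179.2]
ft_force: [0.0, 0.3, 0.3]
grip_width: -0.0
```

```bash
python3 -m creep '-0.01 0 -0.04 0 0;-0.03 0 -0.03 0 0;-0.03 0 -0.03 0 0;-0.03 0 -0.01 0 0;0 0 0 0 0'
python3 - <<'E'
from cell import *
import cv2,numpy as np
for n in("scene","side","wrist"):
    d=get_image(n);cv2.imwrite(f"pics/{n}6.png",d["pixels"])
    np.savez(f"{n}6.npz",**d)
E
```

```text
time: 7.87
ee_pos: [0.6469, -0.0042, 0.1884]
eef_rot: [-179.2, 2.4, 179.2]
ft_force: [-1.7, 0.1, 0.1]
grip_width: -0.0002
```

View pics/wrist6.png

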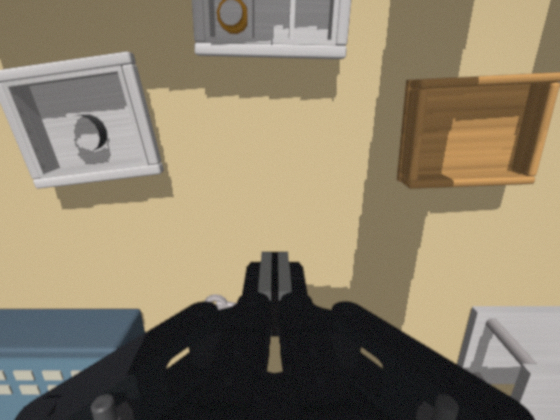

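View pics/scene6.png

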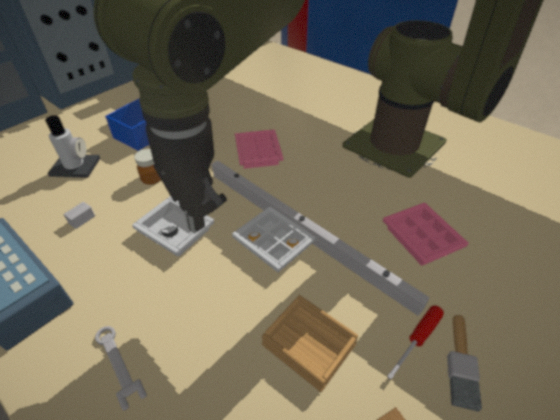

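View pics/side6.png

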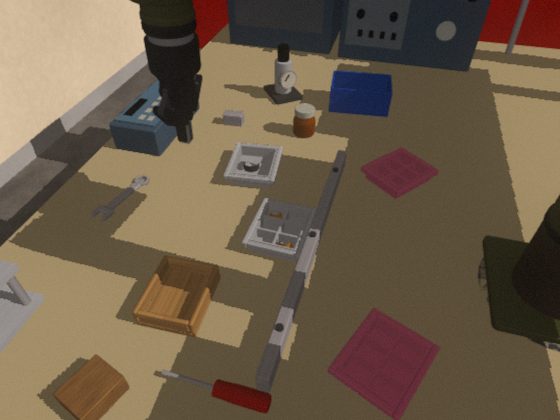

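The tray stands at the bar (scene ~273,237; side ~282,227), and the plain tray is unmoved at scene ~174,225. Next, the fine check of gap and angle.

Run:
```python
from h import *
a=cv2.imread("pics/scene6.png")[195:275,220:330];b=cv2.imread("pics/side6.png")[190:270,235:335]
cv2.imwrite("pics/sc6.png",cv2.resize(a,None,fx=7,fy=7,interpolation=cv2.INTER_CUBIC));cv2.imwrite("pics/si6.png",cv2.resize(b,None,fx=7,fy=7,interpolation=cv2.INTER_CUBIC))
d=dict(np.load("wrist6.npz"));print(ray(d,[(196,55),(345,58)],.018))
```

```text
[[ 0.52924875 -0.07503367]
 [ 0.53357208  0.05771407]]
```

View pics/sc6.png

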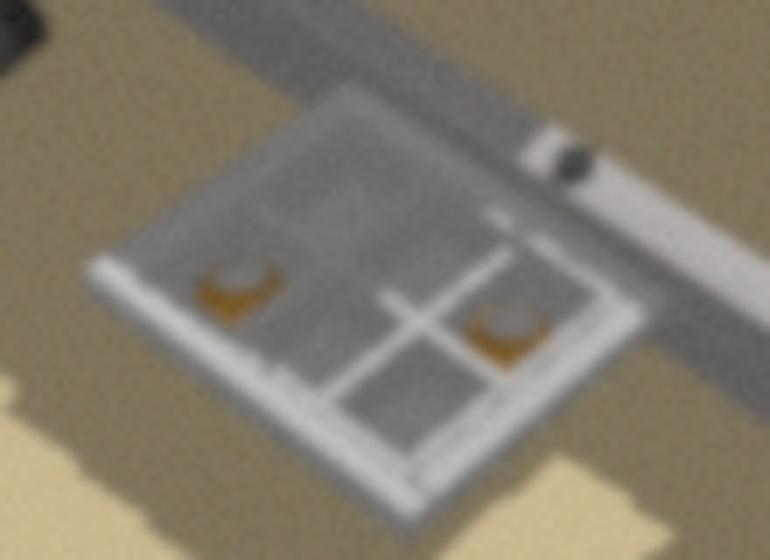

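View pics/si6.png

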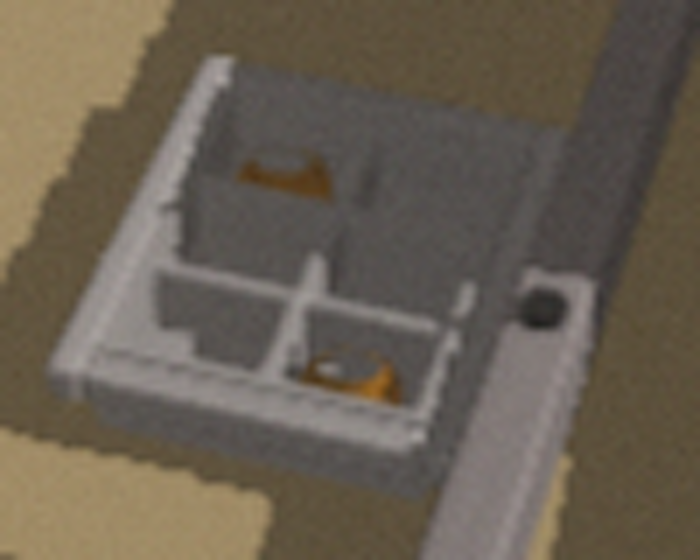

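The lip measures about -1.9° yaw with its far face at x ≈ 0.531, consistent with the bar's foot edge (0.421 at y≈0, -1.7°). I'll look from above with the wrist camera to see the tray and bar together.

```bash
python3 -m creep '0.03 0 -0.01 0 0;0.035 0 -0.01 0 0;0.035 0 -0.01 0 0;0.035 0 0 0 0;0.02 0 0 0 0'; python3 -m creep '0 0 0 0 0'
python3 - <<'E'
from cell import *
import cv2,numpy as np
for n in("wrist",):
    d=get_image(n);cv2.imwrite(f"pics/{n}7.png",d["pixels"])
    np.savez(f"{n}7.npz",**d)
E
```

```text
time: 8.43
ee_pos: [0.4711, -0.0005, 0.1942]
eef_rot: [-179.3, 0.0, 179.3]
ft_force: [-0.6, 0.3, -0.1]
grip_width: -0.0002
time: 8.52
ee_pos: [0.4659, -0.0, 0.1914]
eef_rot: [-179.4, -0.3, 179.3]
ft_force: [-0.1, -0.4, -0.3]
grip_width: -0.0001
```

View pics/wrist7.png

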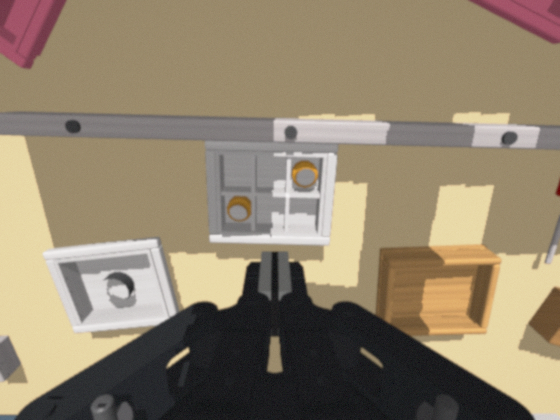

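Run:
```python
from h import *
d=dict(np.load("wrist7.npz"));im=d["pixels"]
cv2.imwrite("pics/w7c.png",cv2.resize(im[105:255,190:350],None,fx=5,fy=4,interpolation=cv2.INTER_CUBIC))
m=mask(cv2.medianBlur(im,3))
# bar near top edge (silhouette toward robot, image top): scan columns 5..555
P=[]
for u in range(8,552,3):
    col=m[90:135,u]>0
    r=np.where(col)[0]
    if len(r)>8:P.append((u,90+r[0]-.5))
P=np.array(P);W=ray(d,P,.04)
def fit(W):
    vx,vy,x,y=cv2.fitLine(W.astype(np.float32),cv2.DIST_HUBER,0,.001,.001).ravel();k=vx/vy
    return "yaw %.2f x@y0 %.4f"%(-np.degrees(np.arctan(k)),x-k*y),len(W),np.abs(W[:,0]-(x+k*(W[:,1]-y))).max()
print("bar near top",fit(W))
# bar far bottom edge outside tray
Q=[]
for u in list(range(8,195,3))+list(range(345,552,3)):
    r=np.where(m[115:160,u]>0)[0]
    if len(r)>3:Q.append((u,115+r[-1]+.5))
Q=np.array(Q);k=np.abs(Q[:,1]-np.polyval(np.polyfit(Q[:,0],Q[:,1],1),Q[:,0]))<2
print("bar far (z=.04)",fit(ray(d,Q[k],.04)),"z0",fit(ray(d,Q[k],0)))
# tray far lip edge
T=[]
for u in range(214,327,3):
    r=np.where(m[225:252,u]>0)[0]
    if len(r):T.append((u,225+r[-1]+.5))
T=np.array(T);print(T[::6].tolist())
for z in(.018,.03):print("lip",z,fit(ray(d,T,z)))
```

```text
bar near top ('yaw -2.10 x@y0 0.4000', 182, np.float64(0.000947038962628044))
bar far (z=.04) ('yaw -2.14 x@y0 0.4215', 132, np.float64(0.0006187719373244027)) z0 ('yaw -2.14 x@y0 0.4269', 132, np.float64(0.0007028937822740611))
[[214.0, 242.5], [232.0, 243.5], [250.0, 243.5], [268.0, 243.5], [286.0, 244.5], [304.0, 244.5], [322.0, 245.5]]
lip 0.018 ('yaw -2.18 x@y0 0.5380', 38, np.float64(0.0013826578880228313))
lip 0.03 ('yaw -2.18 x@y0 0.5321', 38, np.float64(0.0013301861995924646))
```

View pics/w7c.png

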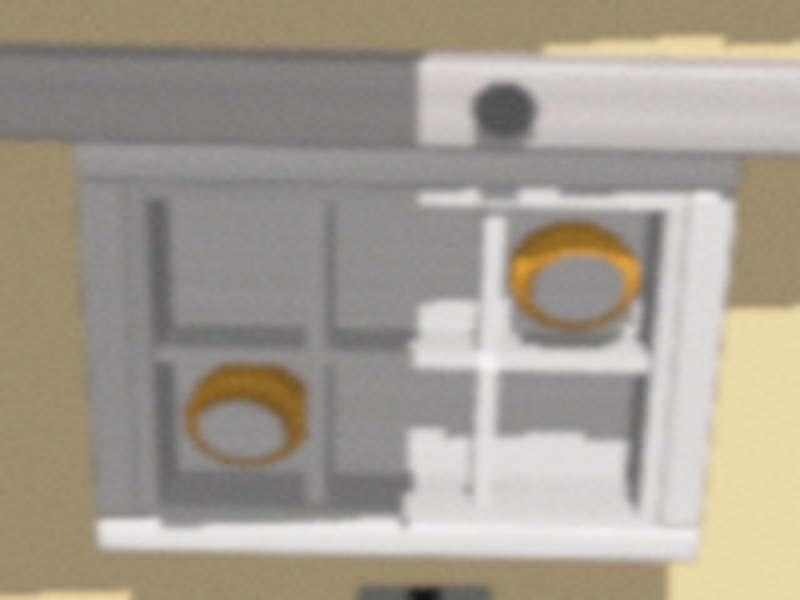

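The bar reads -2.1° and the lip -2.2°. Bar far face to lip far face measures 0.5321 - 0.4215 = 110.6 mm, against 110 mm for flush contact. The tray is square and in contact, and the robot is clear of everything, so I'm handing in.

Run:
```python
from cell import *
print(get_obs()["qvel"].round(1)); print(sign_off())
```

```text
[ 0.   3.5 -3.9  0.1 -1.7  0.1]
the job is handed in; nothing more can be done
None
```

The pocketed tray, which stood in the middle, is now resting squarely against the steel stop bar, and the job is handed in. I hooked its far lip with the closed fingertips, dragged it about 110 mm along the bench, then backed off and lifted clear. It took about 8.6 s of the 32 s allowed.

**Last checks**
- **Angle:** the wrist camera gave the bar at -2.1° and the tray's far lip at -2.2°, so they are parallel to about 0.1°.
- **Contact:** from the bar's far face to the lip's outer face I measured 110.6 mm, against 110 mm for flush contact. The 0.6 mm difference is within camera accuracy.
- **Forces:** the pull was about 3–5 N while sliding and reached 14 N against the bar.
- **Other things:** both brass housings were still in their pockets. The plain and wooden trays showed no visible movement.

**Disagreements and drift**
- My first image estimates put the bar at about -1.3° with its far face at x ≈ 0.429 m. The final close-up, about -2.1° and 0.4215 m, is what I relied on.
- The tool tilted up to 5.5° during the drag, and the fingertip slid about 4 mm sideways and rose 2 mm during the final press. The pictures taken afterwards show the tray flat on the bench.
- On backing off, the tool had retreated only about 8 mm from the lip when I read it, after the first lift, instead of the 26 mm I commanded. The force read zero and the tray was not disturbed.

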